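Scrape the tray nest clean

TASK

The steel chips lying in the tray nest would keep the next product tray from sitting flat: take the scraper block from its pad and wipe all six chips along the nest and off its open end into the chip pan. The chips are sharp, so move them only with the scraper, never with the gripper itself. Then stand the scraper upright on its pad again, and leave the other things on the bench where they are.

Things in the scene. Friction and masses are not known exactly. Their poses are not given: they have to be found in the camera images.
- nest_floor (a point): Centre of the top face of the tray nest's floor: a level aluminium plate fixed 52 mm above the bench, 200 mm along x, 150 mm along y between two steel guide rails (full length, 12 mm wide, 12 mm above the floor). Frame: z up; x runs along the rails from the closed end (stop bar) to the open end, roughly to the robot's left, within about 20 degrees.
- stop_bar (a point): Middle of the inner face of the steel stop bar, at floor height, same axes as nest_floor: 88 mm from nest_floor towards -x. The bar is 12 mm wide, stands 12 mm above the floor and closes the nest's -x end from rail to rail.
- open_edge (a point): Middle of the nest floor's open edge, at floor height, same axes as nest_floor: 100 mm from nest_floor towards +x. Nothing stands there; the rails end level with this edge, and the chip pan lies below and beyond it.
- pan_floor (a point): Centre of the inner floor of the grey sheet-steel chip pan fixed under the nest's open edge, same axes, 48 mm below the nest floor, 37.5 mm beyond the edge. Inside 99 mm (x) by 170 mm (y); walls 3 mm thick, rim 32 mm above this point and 16 mm below the nest floor. The near wall is tucked under the plate; beyond the edge the pan is open from above for 87 mm.
- pad: Black rubber parking pad fixed on the bench, 90 x 160 x 4 mm (its x, y, z), the scraper's place; to the left or right of the nest. Origin: centre of its underside, on the bench; its top is 4 mm up.
- scraper: Hand scraper block, 0.18 kg (up to about a third more or less), standing on the pad. White plastic block with steel-faced scraping edges, 20 mm thick (x) by 100 mm long (y) by 22 mm high, and on top of it, centred, a black upright grip rib, 18 mm thick (x), 60 mm long (y), from 22 to 70 mm above the underside. Both long sides are alike. Origin: centre of its underside; z up.
- chip1: Loose round steel slug, 20 mm diameter, 5 mm thick, 11 to 16 g, lying on the nest floor. Origin: centre of its underside; its z axis is the disc's axis (up at the start).
- chip2: Loose rectangular steel bar end, 22 x 14 x 5 mm (its x, y, z), 11 to 16 g, lying on the nest floor. Origin: centre of its underside.
- chip3: Loose round steel slug, 20 mm diameter, 5 mm thick, 11 to 16 g, lying on the nest floor. Origin: centre of its underside; its z axis is the disc's axis (up at the start).
- chip4: Loose rectangular steel bar end, 22 x 14 x 5 mm (its x, y, z), 11 to 16 g, lying on the nest floor. Origin: centre of its underside.
- chip5: Loose round steel slug, 20 mm diameter, 5 mm thick, 11 to 16 g, lying on the nest floor. Origin: centre of its underside; its z axis is the disc's axis (up at the start).
- chip6: Loose rectangular steel bar end, 22 x 14 x 5 mm (its x, y, z), 11 to 16 g, lying on the nest floor. Origin: centre of its underside.
- screw_bin: Bystander: grey open bin with screws, 120 x 90 x 42 mm, on the other side of the nest from the pad. Origin: centre of its underside.
- bearing: Bystander: ball bearing lying flat, 52 mm diameter, 15 mm high, beyond the nest on the left. Origin: centre of its underside.
- cleaner: Bystander: white bottle with black cap, 52 mm diameter, 140 mm tall, beyond the nest on the right. Origin: centre of its underside.
- caliper: Bystander: caliper lying flat between the robot and the nest, about 170 x 50 mm, 10 mm high. Origin: under its slide, on the bench.
- screwdriver: Bystander: screwdriver lying between the robot and the nest, about 160 mm long. Origin: on the bench under it.

How it is judged:
On the way, in this order (a step that is already met when the one before it is completed fails the run):
1. the scraper is lifted off its pad (z of scraper in the frame of pad above 0.03 m), for 0.1 s.
2. all six chips are in the chip pan (x of chip1 in the frame of pan_floor between -0.052 and 0.052 m and y of chip1 in the frame of pan_floor between -0.086 and 0.086 m and z of chip1 in the frame of pan_floor between -0.005 and 0.032 m and x of chip2 in the frame of pan_floor between -0.052 and 0.052 m and y of chip2 in the frame of pan_floor between -0.086 and 0.086 m and z of chip2 in the frame of pan_floor between -0.005 and 0.032 m and x of chip3 in the frame of pan_floor between -0.052 and 0.052 m and y of chip3 in the frame of pan_floor between -0.086 and 0.086 m and z of chip3 in the frame of pan_floor between -0.005 and 0.032 m and x of chip4 in the frame of pan_floor between -0.052 and 0.052 m and y of chip4 in the frame of pan_floor between -0.086 and 0.086 m and z of chip4 in the frame of pan_floor between -0.005 and 0.032 m and x of chip5 in the frame of pan_floor between -0.052 and 0.052 m and y of chip5 in the frame of pan_floor between -0.086 and 0.086 m and z of chip5 in the frame of pan_floor between -0.005 and 0.032 m and x of chip6 in the frame of pan_floor between -0.052 and 0.052 m and y of chip6 in the frame of pan_floor between -0.086 and 0.086 m and z of chip6 in the frame of pan_floor between -0.005 and 0.032 m), for 0.2 s.
At the end, for the whole second after the job is handed in: All six chips lie inside the chip pan, below its rim and at rest; the scraper stands upright (within about 7 degrees) and at rest on its pad, its centre no more than 45 mm (pad's x) and 50 mm (pad's y) from the pad's centre (all of step 2 and x of scraper in the frame of pad between -0.045 and 0.045 m and y of scraper in the frame of pad between -0.05 and 0.05 m and z of scraper in the frame of pad between 0 and 0.009 m and angle between scraper's own z axis and vertical below 0.12 rad and linear speed of scraper below 0.02 m/s and linear speed of each of chip1, chip2, chip3, chip4, chip5, chip6 below 0.03 m/s); the robot touches nothing.
It fails at once if the gripper or the arm touches a chip (contact force between any of the fingers, the arm and chip1 above 0.3 N or contact force between any of the fingers, the arm and chip2 above 0.3 N or contact force between any of the fingers, the arm and chip3 above 0.3 N or contact force between any of the fingers, the arm and chip4 above 0.3 N or contact force between any of the fingers, the arm and chip5 above 0.3 N or contact force between any of the fingers, the arm and chip6 above 0.3 N).
It fails at once if a bystander is shoved more than 30 mm or tipped over (distance of any of screw_bin, bearing, cleaner, caliper, screwdriver from where it was at the start of the episode above 0.03 m or angle between any of screw_bin, bearing, cleaner, caliper's own z axis and vertical above 0.5 rad).
It also fails if it takes over 61 s, if anything falls off the work surface, if the arm or the gripper's body presses on something with over 40 N, if the wrist force passes 120 N, or if a joint passes its speed limit or range.

ROBOT

A 7-joint arm with a two-finger parallel gripper is mounted at the origin on the work surface. World frame = base frame: x ahead of the robot, y to its left, z up, the work surface at z = 0. Lengths are in m, angles in rad, forces in N, time in s.
With the tool pointing down it reaches from about 0.4 to 0.85 m from the base axis. Payload 4.5 kg.
Tool frame: the origin (TCP) lies on the centre line of the jaws, within the pads' length; the fingertips stand 17 mm ahead of it and the grasp point (between the pads) lies 2 mm behind it (r.tip_reach is the distance from the TCP to the fingertips, in m); z points along the fingers, y is the line along which they close (so a half turn about z gives the same grasp; the last joint's range is limited). The gripper opens to 88 mm and grips with 3 to 60 N. Pads are 18 mm wide; open, the fingers measure 123 mm over their backs; the gripper's body (75 mm by 187 mm) begins 45 mm behind the grasp point.
Start: joints at [-1.241, 0.689, -0.195, 1.565, 0.157, 0.902, -0.215], TCP at [0.182, 0.598, 0.256] pointing down, gripper open.
Joint ranges: [-3.01, 3.01], [-0.46, 2.08], [-1.47, 1.51], [0.13, 2.56], [-1, 4.14], [0.04, 2.09], [-2.66, 2.66]. Speed limits (rad/s): [2.57, 2.57, 3.14, 3.14, 3.14, 3.14, 3.14].

INTERFACE

Orientations are given as a unit quaternion [x, y, z, w].
In Python, from plant import r gives the robot as it stands.
- The arm moves only by the tool step_arm, never from a script. Its argument "steps" is a list of rows, each a list of 7 numbers: the shift along the tool's x, y, z in cm, then the turn, a rotation vector about the tool's x, y, z in degrees, then the gripper's target within -1 to 1 (shut at 1, half-way at 0, fully open at -1). A call has 1 to 8 rows; each row shifts and turns the commanded pose from where the row before left it, along the tool's axes as they then stand; what a row does not reach is not made up. A row lasts 1/8 s, in which the tool goes at most 62.5 mm and 10.7 degrees, less where a joint would pass 70% of its speed; a pose out of reach is approached as far as the arm can. A call with a gripper value outside its range is refused whole. The fingers move at their own pace and stop on an object; "force" is the grip in N (left out, the last holds). Time passes only in rows, so rows that do not move let the fingers close. It gives the time, the measured TCP pose, the force, the opening and the grip force at its end, in the units of the state.
- r.get_state(): the state, without advancing time (a new reading comes with each control period).
- r.snapshot(name): name is "scene" or "top" or "wrist"; returns a dict with "pixels" (480x640x3 uint8, red, green, blue), "fx", "fy", "cx", "cy" (pixels), "cam_to_world" (4x4, takes a point from camera to world coordinates). Camera axes: x right, y down, z forward; pixel columns grow to the right and rows downward; lengths in m; the calibration is good to about 2 mm. The wrist camera is an equidistant fisheye: a pixel r from the principal point sees the ray r / f radians off the axis. A picture is of the moment at which its call begins. There is no depth.
- r.finish_job(): hands the job in; it is judged then, once.
The state is a dict: "clock": time; "q": joint angles; "qd": joint speeds; "joint_torque": joint torques, N m; "tool_pos": TCP position; "eef_rot": TCP orientation; "contact_force": force on the tool from outside, world axes, zero at the start; "moment": the same for the moment, N m; "opening": opening from 0.0 (shut) to 1.0 (fully open); "finger_force": force on a finger pad.
Only numpy, scipy, OpenCV 4.12 (cv2) and the standard library are available. Lean on these libraries where they do the work, as an engineer would, in place of code of your own. Each camera call takes 0.05 s, during which the arm holds its last target. There are 200 camera calls.

## Working session

There is one attempt and no reset: what is moved stays moved. The work goes in short steps, Python scripts to look and compute and a tool call to move; the robot and the scene stay as the last step left them, time stands still between calls to the robot, and variables do not carry over. Pictures are saved under pics/ and viewed, at most 10 in all, crops included, and the job is handed in when it is done.

Besides the shell and the picture viewer there is one more tool, called after "Request:" as name(argument=value, ...) on one line, values as JSON. step_arm: Moves the arm, as the interface text tells. Its arguments: {"type":"object","properties":{"steps":{"type":"array","items":{"type":"array","items":{"type":"number"}}},"force":{"type":"number"}},"required":["steps"]}

```bash
mkdir -p pics; ls; python3 - <<'E'
from plant import r
import cv2,numpy as np,pickle
d={}
for n in ["top","scene"]:
    s=r.snapshot(n); d[n]=s
    cv2.imwrite(f"pics/{n}0.png",s["pixels"][:,:,::-1])
    print(n,s["fx"],s["cx"],s["cy"],np.round(s["cam_to_world"],3).tolist())
pickle.dump(d,open("s0.pkl","wb"))
st=r.get_state();print(st["clock"],st["tool_pos"],st["eef_rot"],st["opening"],r.tip_reach)
E
```

```text
pics
top 460.8566720895903 319.68051230018887 243.20302845191887 [[0.123, -0.973, 0.197, 0.298], [-0.992, -0.12, 0.025, -0.016], [-0.001, -0.199, -0.98, 1.235], [0.0, 0.0, 0.0, 1.0]]
scene 492.7542565907338 312.7207335114345 245.43658434288685 [[0.098, 0.823, -0.56, 1.082], [0.995, -0.077, 0.06, -0.062], [0.006, -0.563, -0.826, 0.902], [0.0, 0.0, 0.0, 1.0]]
0.1 [0.18206695 0.59736064 0.25500425] [ 1.47302854e-01  9.89091122e-01 -7.85941019e-04 -6.67336076e-05] 0.998858935741267 0.017
```

View pics/top0.png

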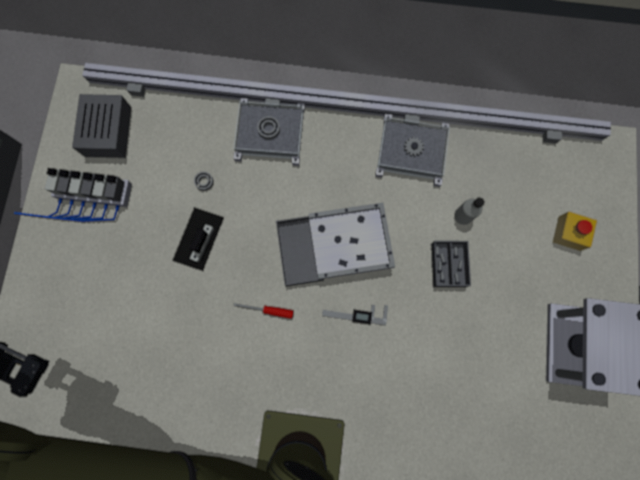

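View pics/scene0.png

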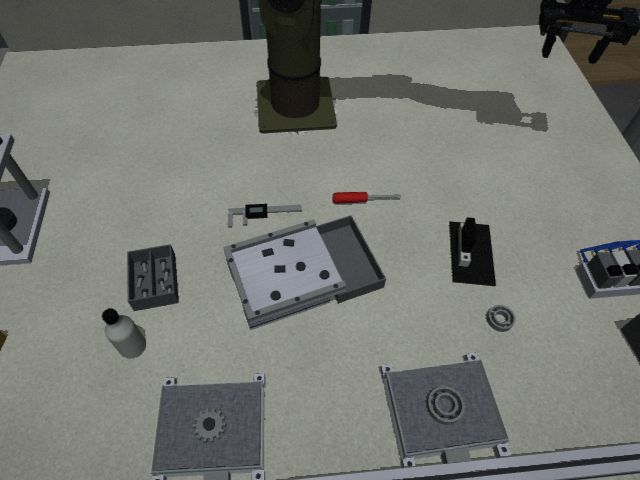

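The top view shows the pad with the scraper at about (198,238), the nest at (352,240) with the pan on its left, and six dark chips. I'll view an enlarged crop to read corners.

```bash
cat > h.py <<'E'
import numpy as np,cv2,pickle
from scipy.spatial.transform import Rotation as R
def px2w(s,u,v,z):
    T=s["cam_to_world"];d=T[:3,:3]@np.array([(u-s["cx"])/s["fx"],(v-s["cy"])/s["fy"],1])
    return T[:3,3]+d*(z-T[2,3])/d[2]
def w2px(s,p):
    T=s["cam_to_world"];c=T[:3,:3].T@(np.array(p)-T[:3,3])
    return np.array([s["fx"]*c[0]/c[2]+s["cx"],s["fy"]*c[1]/c[2]+s["cy"]])
E
python3 - <<'E'
from h import *
d=pickle.load(open("s0.pkl","rb"))
im=d["top"]["pixels"][195:295,165:405,::-1]
b=cv2.resize(im,None,fx=3.3,fy=3.3,interpolation=cv2.INTER_CUBIC)
im=d["scene"]["pixels"][205:335,215:515,::-1]
c=cv2.resize(im,None,fx=2.64,fy=2.0,interpolation=cv2.INTER_CUBIC)
cv2.imwrite("pics/crop0.png",np.vstack([b[:,:792],c[:,:792]])[:600])
E
```

```text
(no output)
```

View pics/crop0.png

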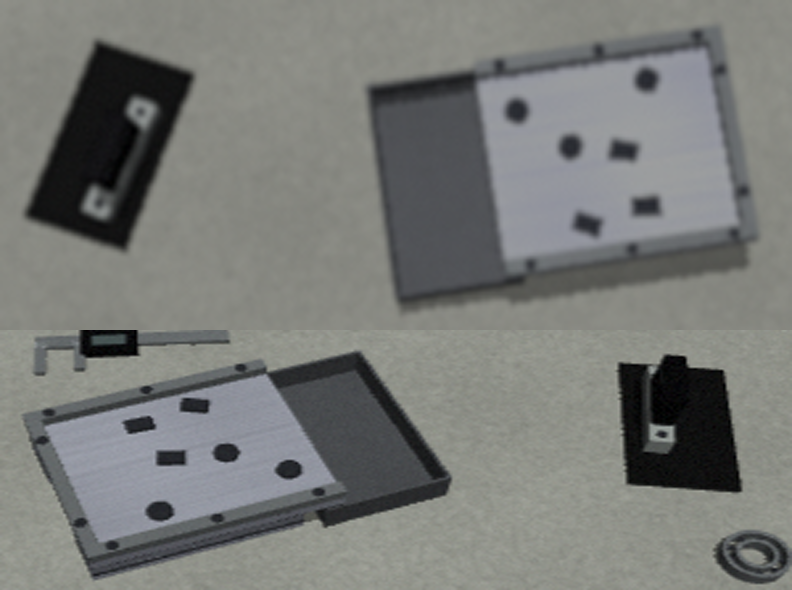

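The crop shows, in crop pixels, the pad corners, the outer rail corners, the chips and the scraper, whose long axis lies along the pad's. I'll fit the poses from these.

```bash
cat > fit.py <<'E'
from h import *
from scipy.optimize import least_squares
d=pickle.load(open("s0.pkl","rb"))
T=lambda p:(p[0]/3.3+165,p[1]/3.3+195)
S=lambda p:(p[0]/2.64+215,(p[1]-330)/2.0+205)
def fit(hx,hy,x0,z,obs,x00=0):
    def f(p):
        c,s=np.cos(p[2]),np.sin(p[2]);o=[]
        for cam,lx,ly,u in obs:
            o+=list(w2px(d[cam],[p[0]+c*lx-s*ly,p[1]+s*lx+c*ly,z])-u)
        return o
    q=least_squares(f,x0);return q.x,np.round(q.fun,1)
# nest: x axis ~ +y world ; y axis ~ -x world. closed x=-.100, open +.100, rails outer |y|=.087
obs=[]
for p,lx,ly in [((476,60),.1,-.087),((719,27),-.1,-.087),((757,240),-.1,.087),((508,277),.1,.087)]: obs.append(("top",lx,ly,T(p)))
for p,lx,ly in [((24,415),-.1,.087),((262,361),.1,.087),((345,490),.1,-.087),((95,558),-.1,-.087)]: obs.append(("scene",lx,ly,S(p)))
for sel in (obs[:4],obs[4:],obs):
    print("nest",*fit(0,0,[.55,0,1.6],.064,sel))
n,_=fit(0,0,[.55,0,1.6],.064,obs)
# pad
o=[]
for p,lx,ly in [((97,41),.045,.08),((193,73),.045,-.08),((126,249),-.045,-.08),((26,214),-.045,.08)]: o.append((T(p),p))
w=[px2w(d["top"],*u,.004)[:2] for u,_ in o];w=np.array(w)
print("pad corners",w.round(3).tolist(),"ctr",w.mean(0),"sides",np.linalg.norm(w-np.roll(w,-1,0),axis=1))
print("long dir",np.degrees(np.arctan2(*(w[0]-w[3]+w[1]-w[2])[::-1])))
ws=np.array([px2w(d["scene"],*S(p),.004)[:2] for p in [(618,363),(723,370),(741,491),(628,485)]]);print("pad scene",ws.mean(0),ws.round(3).tolist())
# scraper block ends, top z=.026
e=[px2w(d["top"],*T(p),.026)[:2] for p in [(142,109),(98,203)]];print("block ends",e,"mid",np.mean(e,0),np.degrees(np.arctan2(*(e[0]-e[1])[::-1])))
c,s=np.cos(n[2]),np.sin(n[2]);Rm=np.array([[c,s],[-s,c]])
for k,p in enumerate([(516,110),(570,147),(646,80),(623,151),(646,206),(587,224)]):
    q=px2w(d["top"],*T(p),.057)[:2];print("chip",q.round(3),"local",(Rm@(q-n[:2])).round(3))
E
python3 fit.py
```

```text
nest [ 0.55165552 -0.06638567  1.83819269] [-0.7  0.4  0.7 -0.2  0.8 -0.1 -0.9 -0.1]
nest [ 0.55868958 -0.06236133  1.85316681] [-0.4  0.1  0.1 -1.4  1.9  0.2 -1.4  0.6]
nest [ 0.55562442 -0.06386035  1.84748032] [-1.7 -0.8 -0.5 -2.   0.2 -2.2 -1.3 -1.5 -1.  -1.4 -0.5 -2.4  0.8 -0.8
 -2.6 -1. ]
pad corners [[0.604, 0.373], [0.586, 0.288], [0.433, 0.318], [0.452, 0.405]] ctr [0.51876945 0.34594829] sides [0.08633229 0.15606291 0.08837296 0.15546723]
long dir -11.460910011153679
pad scene [0.52466663 0.34807364] [[0.437, 0.321], [0.455, 0.408], [0.611, 0.375], [0.595, 0.288]]
block ends [array([0.54611171, 0.31916367]), array([0.46491163, 0.34112822])] mid [0.50551167 0.33014595] -15.136228087678244
chip [0.575 0.015] local [ 0.07  -0.041]
chip [ 0.551 -0.031] local [ 0.033 -0.004]
chip [ 0.613 -0.085] local [-0.036 -0.049]
chip [ 0.553 -0.073] local [-0.008  0.005]
chip [ 0.511 -0.096] local [-0.018  0.052]
chip [ 0.491 -0.051] local [0.03  0.059]
```

Request:
step_arm(steps=[[-4.8,-2.0,0,0,0,0,-1],[-4.8,-2.0,0,0,0,0,-1],[-4.8,-2.0,0,0,0,0,-1],[-4.8,-2.0,0,0,0,0,-1],[-4.8,-2.0,0,0,0,0,-1],[-4.8,-2.0,0,0,0,0,-1],[-4.8,-2.0,0,0,0,0,-1],[-4.8,-2.0,0,0,0,0,-1]], force=30)

```text
clock: 1.1
tool_pos: [0.5039, 0.3315, 0.2554]
eef_rot: [0.147, 0.989, -0.0, -0.0]
contact_force: [-0.0, 0.2, -0.2]
opening: 1.001
finger_force: 0.0
```

Request:
step_arm(steps=[[0,0,0,0,0,0,-1],[0,0,0,0,0,0,-1]])

```text
clock: 1.35
tool_pos: [0.5022, 0.3332, 0.2553]
eef_rot: [0.147, 0.989, 0.0, -0.001]
contact_force: [-1.1, 1.0, 0.3]
opening: 0.998
finger_force: 0.0
```

```bash
python3 - <<'E'
from plant import r
from h import *
d={}
for n in ["wrist","top"]: d[n]=r.snapshot(n)
d["st"]=r.get_state()
pickle.dump(d,open("s1.pkl","wb"))
s=d["wrist"];print(s["fx"],s["cx"],s["cy"],np.round(s["cam_to_world"],3).tolist())
cv2.imwrite("pics/w1.png",s["pixels"][:,:,::-1])
print(d["st"]["tool_pos"],R.from_quat(d["st"]["eef_rot"]).as_matrix().round(3).tolist(),d["st"]["q"],d["st"]["contact_force"])
E
```

```text
371.64829954431775 319.6175475401492 247.40025256856745 [[0.292, 0.906, 0.308, 0.42], [0.957, -0.276, -0.093, 0.358], [0.001, 0.322, -0.947, 0.385], [0.0, 0.0, 0.0, 1.0]]
[0.50139333 0.33433864 0.25560474] [[-0.957, 0.289, -0.001], [0.289, 0.957, 0.001], [0.001, 0.0, -1.0]] [-0.52542567  0.66221819 -0.24245038  1.6340428   0.1927051   0.86931185
  0.43436955] [-0.94824422  0.2309941  -0.61633024]
```

View pics/w1.png

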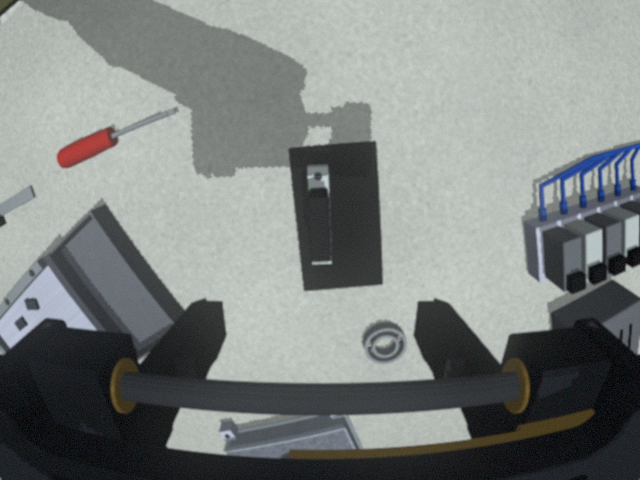

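The wrist view shows the scraper on the pad: the block's near end is at (318,165), the far end at (322,264), and the pad corners are at (290,149), (375,142), (382,284) and (304,290).

```bash
cat >> h.py <<'E'
def fish(s,u,v,z):
    a=np.array([u-s["cx"],v-s["cy"]]);rr=np.hypot(*a);th=rr/s["fx"]
    dc=np.r_[np.sin(th)*a/rr,np.cos(th)];T=s["cam_to_world"];d=T[:3,:3]@dc
    return T[:3,3]+d*(z-T[2,3])/d[2]
E
python3 - <<'E'
from h import *
d=pickle.load(open("s1.pkl","rb"));s=d["wrist"]
w=np.array([fish(s,*p,.004)[:2] for p in [(290,149),(375,142),(382,284),(304,290)]])
print("pad",w.round(3).tolist(),w.mean(0),np.linalg.norm(w-np.roll(w,-1,0),axis=1),np.degrees(np.arctan2(*((w[3]+w[2]-w[0]-w[1])[::-1]))))
e=np.array([fish(s,*p,.026)[:2] for p in [(318,165.5),(322,264)]]);print("block",e,e.mean(0),np.linalg.norm(e[1]-e[0]),np.degrees(np.arctan2(*(e[1]-e[0])[::-1])))
im=s["pixels"][140:295,270:400,::-1]
g=cv2.convertScaleAbs(cv2.resize(im,None,fx=4,fy=3.85,interpolation=cv2.INTER_CUBIC),alpha=1.8,beta=10)
t=d["top"]["pixels"][200:285,165:235,::-1]
g2=cv2.convertScaleAbs(cv2.resize(t,None,fx=4,fy=4),alpha=1.8,beta=10)
g2=cv2.copyMakeBorder(g2,0,g.shape[0]-g2.shape[0],0,0,cv2.BORDER_CONSTANT)
cv2.imwrite("pics/w1c.png",np.hstack([g,g2]))
E
```

```text
pad [[0.434, 0.322], [0.452, 0.407], [0.607, 0.375], [0.588, 0.289]] [0.52034477 0.34845077] [0.08692828 0.15801282 0.0887622  0.15711861] -12.073851299567753
block [[0.45696153 0.34535097]
 [0.55523356 0.3196128 ]] [0.50609755 0.33248188] 0.10158663847104116 -14.67653731477617
```

View pics/w1c.png

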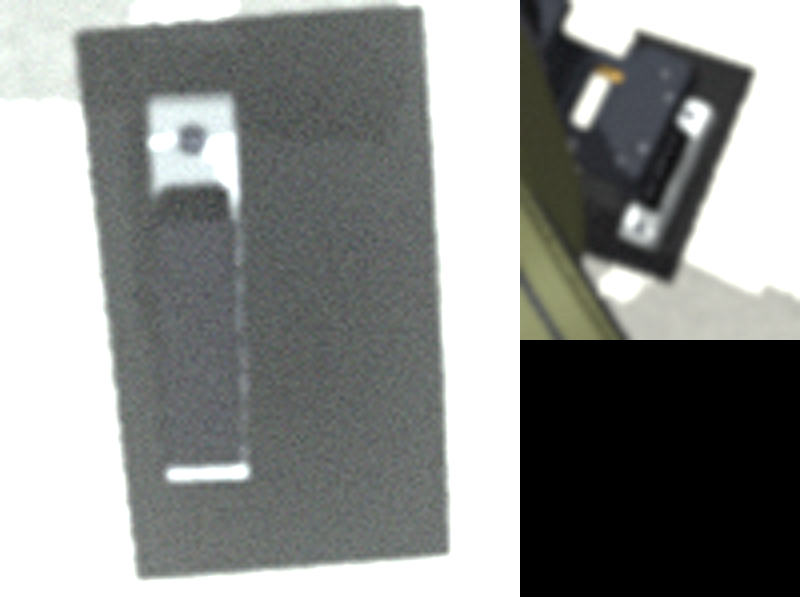

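Request:
step_arm(steps=[[-0.5,0,3,0,0,-2,-1],[0,0,4,0,0,0,-1],[0,0,4,0,0,0,-1],[0,0,4,0,0,0,-1],[0,0,3,0,0,0,-1],[0,0,2,0,0,0,-1],[0,0,0.9,0,0,0,-1],[0,0,0,0,0,0,-1]])

```text
clock: 2.45
tool_pos: [0.5075, 0.3319, 0.0468]
eef_rot: [0.13, 0.992, 0.0, -0.0]
contact_force: [0.4, -0.2, 0.0]
opening: 1.004
finger_force: 0.0
```

Request:
step_arm(steps=[[0,0,0,0,0,0,-1],[0,0,0,0,0,0,1],[0,0,0,0,0,0,1],[0,0,0,0,0,0,1],[0,0,0,0,0,0,1],[0,0,0,0,0,0,1]])

```text
clock: 3.2
tool_pos: [0.5076, 0.3314, 0.0467]
eef_rot: [0.13, 0.992, 0.0, -0.0]
contact_force: [0.1, 0.4, -0.3]
opening: 0.457
finger_force: 0.0
```

Request:
step_arm(steps=[[0,0,0,0,0,0,1],[0,0,0,0,0,0,1],[0,0,0,0,0,0,1],[0,0,0,0,0,0,1],[0,0,0,0,0,0,1]], force=45)

```text
clock: 3.82
tool_pos: [0.5076, 0.3314, 0.0467]
eef_rot: [0.13, 0.992, 0.0, -0.0]
contact_force: [-0.2, -1.1, -0.6]
opening: 0.197
finger_force: 45.0
```

Request:
step_arm(steps=[[0,0,-1.5,0,0,0,1],[0,0,-3,0,0,0,1],[0,0,-4,0,0,0,1],[0,0,-4,0,0,0,1],[-2.2,-4.6,0,0,0,0,1],[-2.2,-4.6,0,0,0,0,1],[-2.2,-4.6,0,0,0,0,1],[-2.2,-4.6,0,0,0,0,1]])

```text
clock: 4.82
tool_pos: [0.5454, 0.1293, 0.1727]
eef_rot: [0.13, 0.992, 0.0, 0.0]
contact_force: [0.4, 0.1, -2.6]
opening: 0.203
finger_force: 45.0
```

Request:
step_arm(steps=[[-2.2,-4.6,0,0,0,0,1],[-2.2,-4.6,0,0,0,0,1],[-2.2,-4.6,0,0,0,0,1],[-2.2,-4.6,0,0,0,0,1],[-2,-4.5,0,0,0,-10.2,1],[0,0,0,0,0,-10.2,1],[0,0,0,0,0,-10.2,1],[0,0,0,0,0,0,1]])

```text
clock: 5.82
tool_pos: [0.5903, -0.1186, 0.1722]
eef_rot: [-0.135, 0.991, 0.0, 0.0]
contact_force: [0.0, 0.4, -2.3]
opening: 0.201
finger_force: 45.0
```

Request:
step_arm(steps=[[0,0,0,0,0,0,1],[0,0,0,0,0,0,1]])

```text
clock: 6.08
tool_pos: [0.5905, -0.1179, 0.1719]
eef_rot: [-0.136, 0.991, -0.0, 0.0]
contact_force: [-0.1, -0.0, -1.8]
opening: 0.203
finger_force: 45.0
```

```bash
python3 - <<'E'
from plant import r
from h import *
d={"wrist":r.snapshot("wrist")}
d["st"]=r.get_state()
pickle.dump(d,open("s2.pkl","wb"))
s=d["wrist"]
cv2.imwrite("pics/w2.png",s["pixels"][:,:,::-1])
print(d["st"]["tool_pos"],R.from_quat(d["st"]["eef_rot"]).as_matrix().round(3).tolist(),d["st"]["q"],d["st"]["opening"])
E
```

```text
[ 0.59050028 -0.11793018  0.17187549] [[-0.963, -0.269, 0.0], [-0.269, 0.963, -0.0], [0.0, -0.0, -1.0]] [ 0.38351081  0.79825278 -0.46997306  1.70547406  0.49195866  0.75774891
  1.51481805] 0.19769695564276518
```

View pics/w2.png

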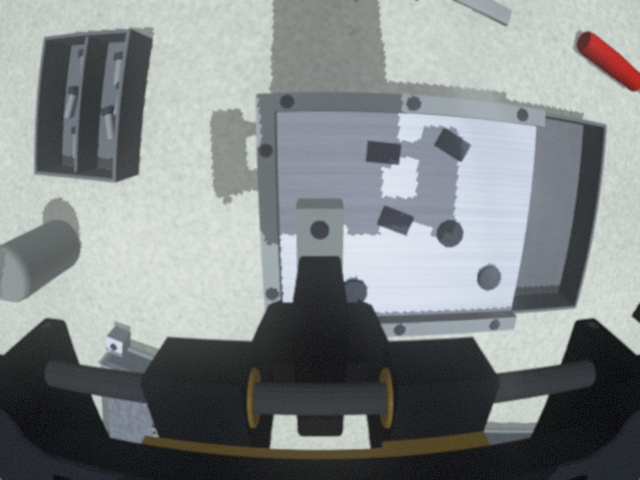

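The wrist view shows the nest with its rail corners at (257,94), (545,108) and (515,329), all six chips, and the scraper in the jaws at (320,200).

```bash
python3 - <<'E'
from h import *
d=pickle.load(open("s2.pkl","rb"));s=d["wrist"]
A,B,C=[fish(s,*p,.064)[:2] for p in [(257,94.5),(545.5,108),(515.5,329)]]
print(A,B,C,np.linalg.norm(A-B),np.linalg.norm(B-C),"ctr",(A+C)/2)
yaw=np.arctan2(*(B-A)[::-1]);print("yaw",np.degrees(yaw),np.degrees(np.arctan2(*(B-C)[::-1]))-90)
n=(A+C)/2;c,sn=np.cos(yaw),np.sin(yaw);Rm=np.array([[c,sn],[-sn,c]])
L=lambda u,v,z:(Rm@(fish(s,u,v,z)[:2]-n)).round(3)
for p in [(383,152),(452,144),(396,220),(450,234),(489,277),(355,292)]: print("chip",L(*p,.057))
print("scraper near end top z=.151",[L(*p,.129+.022) for p in [(297,208),(343,208),(297,199),(343,199)]])
print("tcp",(Rm@(d["st"]["tool_pos"][:2]-n)).round(4))
print("stop inner",L(277,112,.064),L(283,300,.064))
E
```

```text
[ 0.49882625 -0.183834  ] [0.44245771 0.00761343] [0.61139889 0.05713111] 0.1995733701796923 0.17604863927781303 ctr [ 0.55511257 -0.06335144]
yaw 106.4061954391603 -253.66382250223617
chip [-0.019  0.049]
chip [0.029 0.056]
chip [-0.009  0.003]
chip [ 0.032 -0.008]
chip [ 0.069 -0.043]
chip [-0.036 -0.051]
scraper near end top z=.151 [array([-0.071,  0.033]), array([-0.051,  0.033]), array([-0.07 ,  0.037]), array([-0.051,  0.037])]
tcp [-0.0624 -0.0185]
stop inner [-0.087  0.076] [-0.089 -0.054]
```

Request:
step_arm(steps=[[-0.2,-0.3,1,0,0,-0.7,1],[0,0,2,0,0,0,1],[0,0,2,0,0,0,1],[0,0,1.5,0,0,0,1],[0,0,0.6,0,0,0,1],[0,0,0.3,0,0,0,1],[0,0,0,0,0,0,1],[0,0,0,0,0,0,1]])

```text
clock: 7.12
tool_pos: [0.5936, -0.1205, 0.0983]
eef_rot: [-0.142, 0.99, -0.0, 0.001]
contact_force: [0.4, -0.0, -1.6]
opening: 0.2
finger_force: 45.0
```

Request:
step_arm(steps=[[0,0,0.25,0,0,0,1],[0,0,0,0,0,0,1],[0,0,0,0,0,0,1]])

```text
clock: 7.5
tool_pos: [0.5932, -0.1205, 0.0952]
eef_rot: [-0.142, 0.99, 0.0, 0.0]
contact_force: [0.5, -0.3, -2.2]
opening: 0.201
finger_force: 45.0
```

Request:
step_arm(steps=[[0,0.8,0,0,0,0,1],[0,1.4,0,0,0,0,1],[0,1.4,0,0,0,0,1],[0,1.4,0,0,0,0,1],[0,1.4,0,0,0,0,1]])

```text
clock: 8.12
tool_pos: [0.5749, -0.0578, 0.0953]
eef_rot: [-0.143, 0.99, 0.0, 0.0]
contact_force: [-0.1, -0.4, -2.2]
opening: 0.203
finger_force: 45.0
```

Request:
step_arm(steps=[[0,1.4,0,0,0,0,1],[0,1.4,0,0,0,0,1],[0,1.4,0,0,0,0,1],[0,1.4,0,0,0,0,1],[0,1.4,0,0,0,0,1],[0,1.4,0,0,0,0,1],[0,1.4,0,0,0,0,1],[0,1.4,0,0,0,0,1]])

```text
clock: 9.12
tool_pos: [0.5433, 0.0495, 0.0952]
eef_rot: [-0.142, 0.99, 0.0, -0.0]
contact_force: [-0.1, -0.3, -1.9]
opening: 0.203
finger_force: 45.0
```

Request:
step_arm(steps=[[0,0.8,0,0,0,0,1],[0,0,0,0,0,0,1],[0,0,0,0,0,0,1]])

```text
clock: 9.5
tool_pos: [0.5416, 0.0553, 0.0951]
eef_rot: [-0.142, 0.99, -0.0, -0.0]
contact_force: [0.2, 0.2, -2.5]
opening: 0.204
finger_force: 45.0
```

Request:
step_arm(steps=[[0,0,-2,0,0,0,1],[0,0,-3,0,0,0,1],[1,-4.5,-1,0,0,0,1],[1,-4.5,0,0,0,0,1],[1.1,-4.5,0,0,0,0,1],[1.1,-4.5,0,0,0,0,1],[0,0,0,0,0,0,1],[0,0,0,0,0,0,1]])

```text
clock: 10.5
tool_pos: [0.5516, -0.1286, 0.1551]
eef_rot: [-0.142, 0.99, 0.0, 0.0]
contact_force: [0.9, 0.0, -2.1]
opening: 0.202
finger_force: 45.0
```

```bash
python3 - <<'E'
from plant import r
from h import *
d={"wrist":r.snapshot("wrist")}
d["st"]=r.get_state()
pickle.dump(d,open("s3.pkl","wb"))
cv2.imwrite("pics/w3.png",d["wrist"]["pixels"][:,:,::-1])
p=np.array(d["st"]["tool_pos"]);a=np.radians(106.3);q=p[:2]-[.555,-.0634]
print(p,np.array([[np.cos(a),np.sin(a)],[-np.sin(a),np.cos(a)]])@q)
E
```

```text
[ 0.55174452 -0.12753437  0.15523159] [-0.0606428  0.021125 ]
```

View pics/w3.png

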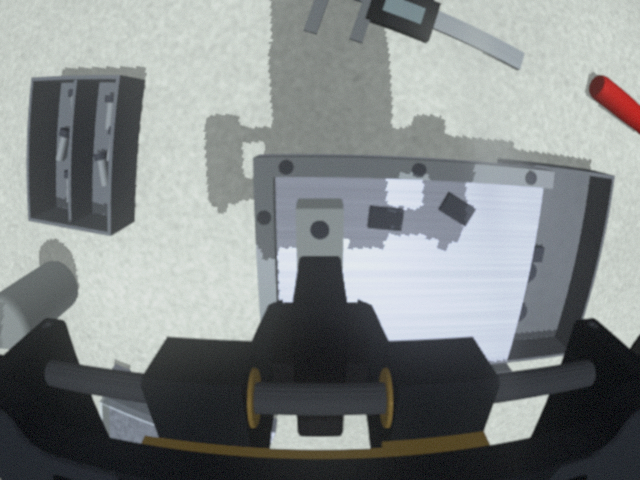

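The two remaining bar ends are at (385,217) and (457,208). The other four are in the pan.

Request:
step_arm(steps=[[0,-0.3,1,0,0,0,1],[0,0,1.6,0,0,0,1],[0,0,1.6,0,0,0,1],[0,0,1,0,0,0,1],[0,0,0.5,0,0,0,1],[0,0,0.25,0,0,0,1],[0,0,0,0,0,0,1],[0,0,0,0,0,0,1]])

```text
clock: 11.55
tool_pos: [0.5529, -0.1314, 0.0961]
eef_rot: [-0.142, 0.99, -0.0, 0.0]
contact_force: [-0.4, -0.4, -2.2]
opening: 0.202
finger_force: 45.0
```

Underside about 53 mm up: good. Second pass.

Request:
step_arm(steps=[[0,0.8,0,0,0,0,1],[0,1.4,0,0,0,0,1],[0,1.4,0,0,0,0,1],[0,1.4,0,0,0,0,1],[0,1.4,0,0,0,0,1],[0,1.4,0,0,0,0,1],[0,1.4,0,0,0,0,1]])

```text
clock: 12.42
tool_pos: [0.5265, -0.0421, 0.0957]
eef_rot: [-0.142, 0.99, 0.0, 0.0]
contact_force: [0.2, -0.6, -1.7]
opening: 0.2
finger_force: 45.0
```

Request:
step_arm(steps=[[0,1.4,0,0,0,0,1],[0,1.4,0,0,0,0,1],[0,1.4,0,0,0,0,1],[0,1.4,0,0,0,0,1],[0,1.4,0,0,0,0,1],[0,1.4,0,0,0,0,1],[0,0.9,0,0,0,0,1],[0,0,0,0,0,0,1]])

```text
clock: 13.42
tool_pos: [0.5004, 0.0471, 0.0957]
eef_rot: [-0.143, 0.99, 0.0, 0.0]
contact_force: [-0.0, 0.3, -1.5]
opening: 0.198
finger_force: 45.0
```

Request:
step_arm(steps=[[0,0,0,0,0,0,1],[0,0,-2,0,0,0,1],[0,0,-3,0,0,0,1],[0,0,-3,0,0,0,1],[0,-4,0,0,0,0,1],[0,-4,0,0,0,0,1],[0,0,0,0,0,0,1]])

```text
clock: 14.3
tool_pos: [0.5234, -0.0361, 0.1754]
eef_rot: [-0.138, 0.99, -0.002, -0.0]
contact_force: [0.1, 1.1, -1.9]
opening: 0.204
finger_force: 45.0
```

```bash
python3 - <<'E'
from plant import r
from h import *
d={"wrist":r.snapshot("wrist"),"scene":r.snapshot("scene")}
d["st"]=r.get_state()
pickle.dump(d,open("s4.pkl","wb"))
a=d["wrist"]["pixels"][130:430,240:640,::-1];b=cv2.resize(d["scene"]["pixels"][200:350,200:400,::-1],None,fx=2,fy=2)
cv2.imwrite("pics/w4.png",np.hstack([a,b]))
print(d["st"]["clock"],d["st"]["tool_pos"],d["st"]["eef_rot"])
E
```

```text
14.4 [ 0.52281879 -0.03142903  0.17553745] [-1.41137035e-01  9.89990046e-01  9.88871919e-05 -1.89619581e-04]
```

View pics/w4.png

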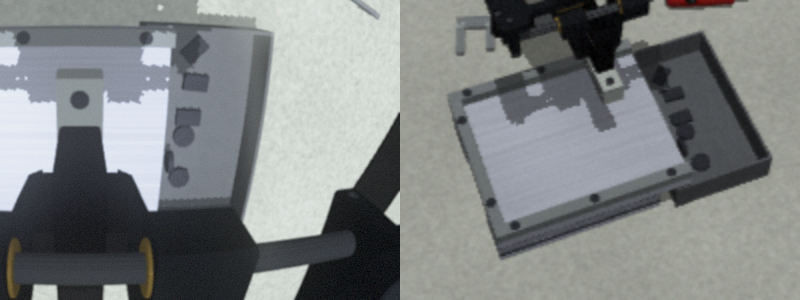

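All six chips lie in the pan: in the picture (193,50), (195,82), (188,117), (183,135), (178,177) and one leaning on the pan's near wall at (170,160). The nest is clear, so I'll take the scraper back to the pad.

Request:
step_arm(steps=[[-1.4,5.1,0,0,0,0,1],[-1.4,5.1,0,0,0,0,1],[-1.4,5.1,0,0,0,0,1],[-1.4,5.1,0,0,0,0,1],[-1.4,5.1,0,0,0,0,1],[-1.4,5.1,0,0,0,0,1],[-1.1,5.2,0,0,0,9.8,1],[0,0,0,0,0,9.8,1]])

```text
clock: 15.4
tool_pos: [0.5097, 0.348, 0.1758]
eef_rot: [0.026, 1.0, 0.003, -0.001]
contact_force: [0.4, -1.9, -2.7]
opening: 0.2
finger_force: 45.0
```

Request:
step_arm(steps=[[0,0,2,0,0,9.8,1],[0,0,3,0,0,0,1],[0,0,3,0,0,0,1],[0,0,2,0,0,0,1],[0,0,1.3,0,0,0,1],[0,0,0.8,0,0,0,1],[0,0,0,0,0,0,1],[0,0,0,0,0,0,1]])

```text
clock: 16.4
tool_pos: [0.5139, 0.34, 0.0555]
eef_rot: [0.114, 0.994, 0.001, 0.001]
contact_force: [-0.6, -0.0, -2.1]
opening: 0.2
finger_force: 45.0
```

Request:
step_arm(steps=[[0,0,0.4,0,0,0,1],[0,0,0.3,0,0,0,1],[0,0,0.15,0,0,0,1],[0,0,0,0,0,0,1],[0,0,0,0,0,0,1]])

```text
clock: 17.02
tool_pos: [0.5134, 0.3396, 0.0467]
eef_rot: [0.114, 0.994, -0.0, 0.0]
contact_force: [-2.3, -1.1, 5.4]
opening: 0.201
finger_force: 45.0
```

Contact with the pad: the vertical force changed from -2 to +5 N. Releasing now.

Request:
step_arm(steps=[[0,0,0,0,0,0,-1],[0,0,0,0,0,0,-1],[0,0,0,0,0,0,-1],[0,0,0,0,0,0,-1],[0,0,0,0,0,0,-1],[0,0,0,0,0,0,-1],[0,0,0,0,0,0,-1],[0,0,0,0,0,0,-1]])

```text
clock: 18.02
tool_pos: [0.5135, 0.3397, 0.0462]
eef_rot: [0.114, 0.994, 0.0, 0.0]
contact_force: [-0.8, -0.8, 0.9]
opening: 0.995
finger_force: 0.0
```

Request:
step_arm(steps=[[0,0,-1,0,0,0,-1],[0,0,-3,0,0,0,-1],[0,0,-5,0,0,0,-1],[0,0,-5,0,0,0,-1],[0,0,-5,0,0,0,-1],[0,0,0,0,0,0,-1],[0,0,0,0,0,0,-1]])

```text
clock: 18.9
tool_pos: [0.5131, 0.3392, 0.2362]
eef_rot: [0.114, 0.994, -0.0, -0.0]
contact_force: [-0.8, 0.6, -0.1]
opening: 1.001
finger_force: 0.0
```

```bash
python3 - <<'E'
from plant import r
from h import *
d={"wrist":r.snapshot("wrist"),"scene":r.snapshot("scene")}
a=d["wrist"]["pixels"][100:400,200:600,::-1];b=cv2.resize(d["scene"]["pixels"][200:350,220:420,::-1],None,fx=2,fy=2,interpolation=cv2.INTER_CUBIC)
cv2.imwrite("pics/w5.png",np.hstack([a,b]))
st=r.get_state();print(st["clock"],st["tool_pos"],st["opening"])
E
```

```text
19.0 [0.51266144 0.33893127 0.23488668] 1.0033243738344824
```

View pics/w5.png

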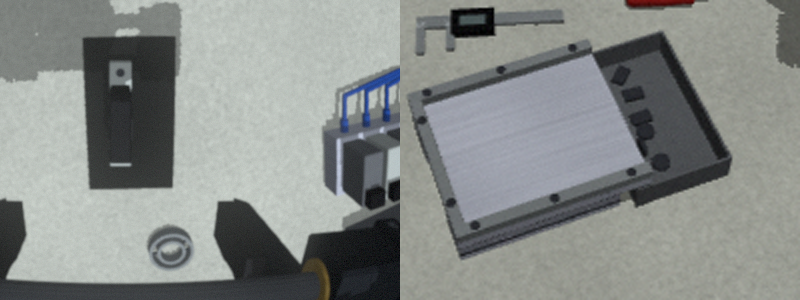

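The scraper stands upright on its pad at (121,115), the nest is empty, and all six chips are in the pan. Handing in.

```bash
python3 -c "
from plant import r
print(r.finish_job())"
```

```text
the job is handed in; nothing more can be done
None
```

The job is handed in: the last picture, at 19 s, shows all six chips in the chip pan (one leaning on its near wall) and the scraper upright on its pad; I saw no bystander disturbed, and the hand-in returned no verdict.

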